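# Wind a bearing off its shaft on the bench puller

### The arm

A 6-joint arm with a two-finger parallel gripper is mounted at the origin on a cart in front of the work surface, level with it; the furniture and walls round the work are solid. World frame = base frame: x ahead of the robot, y to its left, z up, the work surface at z = 0. Lengths are in mm, angles in rad, forces in N, time in s.
With the tool pointing down it reaches from about 350 to 925 mm from the base axis. Payload 6.4 kg.
Tool frame: the origin (TCP) lies midway between the tips of the shut fingers; the grasp point (between the pads) lies 19 mm behind it; z points along the fingers, y is the line along which they close (so a half turn about z gives the same grasp; the last joint's range is limited). The gripper opens to 94 mm and grips with 3 to 60 N. Pads are 16 mm wide; open, the fingers measure 119 mm over their backs; the gripper's body (75 mm by 177 mm) begins 78 mm behind the grasp point.
Start: joints at [1.016, 0.245, 1.558, -0, 1.339, -0.174], TCP at [241.579, 603.451, 205.455] pointing down, gripper open.
Joint ranges: [-3.13, 3.13], [-1.02, 2.26], [0.13, 2.54], [-0.95, 4.09], [0.21, 2.88], [-2.74, 2.74]. Speed limits (rad/s): [2.57, 2.57, 3.14, 3.14, 3.14, 3.14].

### API

Orientations are given as a unit quaternion [x, y, z, w].
In Python, from bench import bot gives the robot as it stands.
- The arm moves only by the tool jog_arm, never from a script. Its arguments are lists of equal length, an entry for each row: "slide": the shift along the tool's x, y, z each as a share of 30 cm, from -1 to 1, a list of three; "twist": the turn, a rotation vector about the tool's x, y, z each as a share of 180 degrees, from -1 to 1, a list of three; "gripper": the opening, from -1 (shut) to 1 (fully open). In form: {"slide": [[dx, dy, dz], ...], "twist": [[wx, wy, wz], ...], "gripper": [gripper, ...]}. A call has 1 to 10 rows; each row shifts and turns the commanded pose from where the row before left it, along the tool's axes as they then stand; what a row does not reach is not made up. A row lasts 1/10 s, in which the tool goes at most 50 mm and 8.59 degrees, less where a joint would pass 70% of its speed; a pose out of reach is approached as far as the arm can. A call with a number of a shift or a turn outside -1 to 1 is refused whole. A call with a gripper value outside its range is refused whole. The fingers move at their own pace and stop on an object; the grip force is fixed at half the most. Time passes only in rows, so rows that do not move let the fingers close. It gives the time, the measured TCP pose, the force, the opening and the grip force at its end, in the units of the state.
- bot.get_state(): the state, without advancing time (a new reading comes with each control period).
- bot.grab_frame(name): name is "scene" or "top"; returns a dict with "img" (480x640x3 uint8, red, green, blue), "mtx" (3x3 intrinsics, pixels), "rvec" (rotation vector, rad) and "tvec" (3), from world to camera coordinates, as OpenCV has them. Camera axes: x right, y down, z forward; pixel columns grow to the right and rows downward; lengths in mm; the calibration is good to about 2 mm. A picture is of the moment at which its call begins. There is no depth.
- bot.hand_in(): hands the job in; it is judged then, once.
The state is a dict: "t": time; "joint_positions": joint angles; "joint_vel": joint speeds; "tau": joint torques, N m; "eef_pos": TCP position; "orientation": TCP orientation; "wrist_force": force on the tool from outside, world axes, zero at the start; "moment": the same for the moment, N m; "opening": finger opening in mm; "grasp_force": force on a finger pad.
Only numpy, scipy, OpenCV 4.12 (cv2) and the standard library are available. Lean on these libraries where they do the work, as an engineer would, in place of code of your own. Each camera call takes 0.05 s, during which the arm holds its last target. There are 200 camera calls.

### The job

Two green bench pullers stand on the worktop. Wind the red-knobbed crank of the one whose shaft still has a bearing on it clockwise (seen from above) until the bearing comes off the end of the shaft and the crank suddenly turns easily, then stop within half a turn and let go. Leave the crank of the empty puller alone.

Things in the scene. Friction and masses are not known exactly. Their poses are not given: they have to be found in the camera images.
- puller_knob (a point): Grip point on the crank of the puller with the bearing: on the axis of its upright red knob, 122 mm above the worktop. Knob: cylinder 22 mm in diameter, underside at 97 mm, top at 142 mm; it spins freely on its pin, so the gripper can keep its yaw while it goes round. It circles puller_axis level, at 50 mm radius, on a flat steel arm (top at 92 mm).
- puller_axis (a point): Point on that crank's upright axis, 122 mm above the worktop; x points along the puller to its shaft, z up. Bolted-down puller: base 285 x 100 mm, green gearbox 80 x 80 mm under the crank, yellow yoke and 52 mm bearing, 17 mm steel shaft on a green end stand; all but the crank below 84 mm. It stands to the left or right of straight ahead, the spare at the other side.
- puller_carriage (a joint): Travel (m) of yoke and bearing off the shaft, towards the gearbox: 30 mm per turn of the crank, growing clockwise seen from above. Starts at 0 to 0.016. Until 0.040 the bearing is tight and the knob takes about 7 N to carry round; there it leaves the shaft's end and the knob takes about 1 N. End stop at 0.075. Stays where left.
- spare_knob (a point): The same point on the same red knob of the other, empty puller: a like machine whose bare shaft carries no bearing, its yellow yoke standing nearer the gearbox. Its crank turns easily; leave it alone. Behind both pullers, from x = 0.57 m on, stand two grey bins 280 mm tall: carry the gripper past in front of or above them; a blue vice 150 mm tall stands between the pullers.

How it is judged:
By the outcome, as a careful person would: the job done as asked, in the order asked, and still so for the second after the job is handed in, with the robot touching nothing.
It also fails if it takes over 58 s, if anything falls off the work surface, if the arm or the gripper's body presses on something with over 40 N, if the wrist force passes 120 N, or if a joint passes its speed limit or range.

## Working session

There is one attempt and no reset: what is moved stays moved. The work goes in short steps, Python scripts to look and compute and a tool call to move; the robot and the scene stay as the last step left them, time stands still between calls to the robot, and variables do not carry over. Pictures are saved under pics/ and viewed, at most 10 in all, crops included, and the job is handed in when it is done.

Besides the shell and the picture viewer there is one more tool, called after "Emit:" in YAML: its name, and indented under it one key for each argument. jog_arm: Moves the arm, as the interface text tells. Shift numbers are shares of 30 cm and turn numbers shares of 180 degrees, none past 1 either way. Its arguments: {"type":"object","properties":{"slide":{"type":"array"},"twist":{"type":"array"},"gripper":{"type":"array"}},"required":["slide","twist","gripper"]}

```bash
mkdir -p pics
python3 - <<'E'
from bench import bot
import cv2,numpy as np
s=bot.get_state();print(s)
ims=[]
for n in("scene","top"):
    f=bot.grab_frame(n);cv2.imwrite(f"pics/{n}0.png",f["img"][:,:,::-1])
    R=cv2.Rodrigues(np.array(f["rvec"],float))[0];print(n,(-R.T@np.array(f["tvec"]).ravel()).round(), R[2].round(2))
E
```

```text
{'t': 0.0, 'joint_positions': array([ 1.01585505e+00,  2.45786969e-01,  1.55898896e+00,  1.84655578e-05,
        1.33869611e+00, -1.74122390e-01]), 'joint_vel': array([ 0.00075012,  0.00145229, -0.00135422, -0.00093832,  0.00022672,
        0.0004057 ]), 'tau': array([-2.98112072e-04, -4.15810990e+01, -3.14608848e+01,  6.85588410e-02,
        3.30106518e-02, -1.43122907e-04]), 'eef_pos': array([241.27961949, 602.92301994, 204.37616819]), 'orientation': array([ 1.89262963e-01,  9.81925989e-01, -8.74742123e-04, -3.43404022e-04]), 'wrist_force': array([-0.19081196,  0.44866995,  0.33578712]), 'moment': array([ 0.02555969, -0.04767445, -0.00842522]), 'grasp_force': 0.0, 'opening': 93.80059659914689}
scene [  80. -615.  819.] [ 0.35  0.63 -0.69]
top [ 375.   20. 1145.] [ 0.05  0.02 -1.  ]
```

View pics/scene0.png

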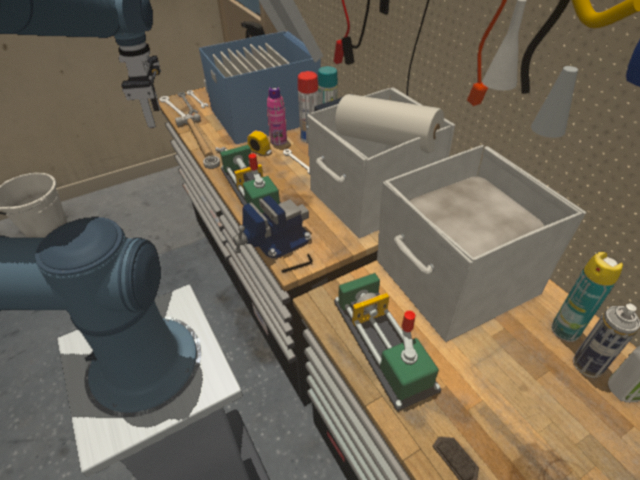

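View pics/top0.png

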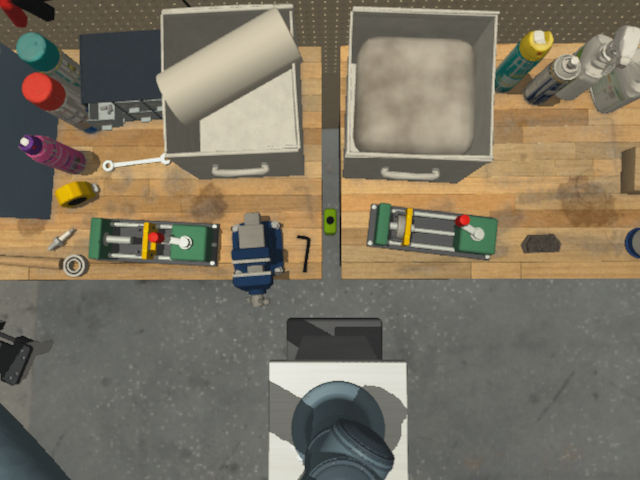

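The right puller (top view: gearbox at 475,236, knob 463,219, yoke 408,225) seems to have a grey bearing beside its yoke. The left one (knob 153,237, yoke 148,240) has a bare shaft. I'll check with crops and triangulate the knob.

```bash
cat > h.py <<'E'
import cv2,numpy as np
from bench import bot
def grab(n):
    f=bot.grab_frame(n);R=cv2.Rodrigues(np.array(f["rvec"],float))[0];t=np.array(f["tvec"],float).ravel()
    return f["img"],np.array(f["mtx"],float),R,t
def onplane(c,uv,z):
    _,K,R,t=c;d=R.T@np.linalg.inv(K)@np.array([uv[0],uv[1],1.]);o=-R.T@t
    return o+d*(z-o[2])/d[2]
def tri(c1,p1,c2,p2):
    P=[c[1]@np.c_[c[2],c[3]] for c in(c1,c2)]
    X=cv2.triangulatePoints(P[0],P[1],np.array(p1,float),np.array(p2,float)).ravel();return X[:3]/X[3]
def proj(c,X):
    return cv2.projectPoints(np.array(X,float).reshape(-1,1,3),cv2.Rodrigues(c[2])[0],c[3],c[1],None)[0].reshape(-1,2)
def red(c,box):
    x0,y0,x1,y1=box;h=cv2.cvtColor(c[0],cv2.COLOR_RGB2HSV)[y0:y1,x0:x1]
    m=(((h[...,0]<6)|(h[...,0]>174))&(h[...,1]>150)&(h[...,2]>90)).astype(np.uint8)
    n,l,s,ce=cv2.connectedComponentsWithStats(m);i=1+s[1:,4].argmax()
    return ce[i]+[x0,y0],s[i]+[x0,y0,0,0,0]
E
python3 - <<'E'
from h import *
S,T=grab("scene"),grab("top")
a,sa=red(S,(380,290,440,350));b,sb=red(T,(440,200,500,250));print(a,sa,b,sb,tri(S,a,T,b))
a2,sa2=red(S,(235,145,270,180));b2,sb2=red(T,(140,225,165,250));print(a2,b2,tri(S,a2,T,b2))
c1=cv2.resize(S[0][265:415,325:455],None,fx=4,fy=4,interpolation=3)[:600]
c2=cv2.resize(T[0][190:270,355:510],None,fx=5,fy=5,interpolation=3)
cv2.imwrite("pics/c1.png",c1[:,:,::-1]);cv2.imwrite("pics/c2.png",c2[:,:,::-1])
E
```

```text
[408.29032258 320.82258065] [403 311  12  21 186] [462.11290323 220.06451613] [455 215  15  11 124] [ 466.13695575 -259.33863895  120.99780521]
[252.64356436 160.82178218] [153.3372093  236.77906977] [433.88507603 389.58405915 119.23660005]
```

View pics/c1.png

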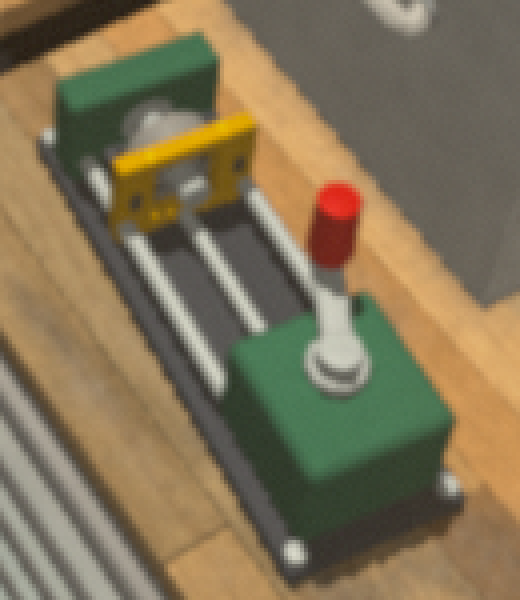

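View pics/c2.png

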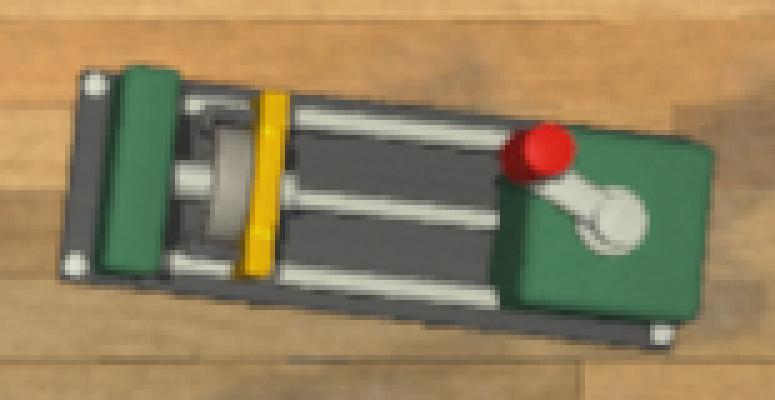

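The crops confirm it: the right puller has the bearing between yoke and end stand, and its hub is at about (478,233.5) top and (409,354.5) scene. Next I'll get the axis.

Run:
```python
from h import *
S,T=grab("scene"),grab("top")
pk=tri(S,[408.3,320.8],T,[462.1,220.06])
h=tri(S,[409.3,354.5],T,[477.8,233.4]);print(h,np.hypot(*(h-pk)[:2]))
for z in(92,96,100):print(z,onplane(S,[409.3,354.5],z),onplane(T,[477.8,233.4],z))
# knob top disc in top view (crop px 551,150)
print(onplane(T,[355+549/5,190+150/5],142),onplane(S,[325+342/4,265+202/4],142))
# base direction from bolts
a=[onplane(T,[355+x/5,190+y/5],12) for x,y in((95,84),(75,264),(661,333))];print(a)
print(proj(T,[[570,-100,280],[570,-400,280]]))
```

```text
[ 440.2658052  -302.17141926   85.06359579] 50.07171318325932
92 [ 436.66909585 -305.05871841   92.        ] [ 439.98227133 -300.1471434    92.        ]
96 [ 434.70628741 -306.76570713   96.        ] [ 439.73495817 -298.93055587   96.        ]
100 [ 432.74347896 -308.47269586  100.        ] [ 439.487645   -297.71396835  100.        ]
[ 464.4260487  -259.09849648  142.        ] [ 465.39419835 -262.66568394  142.        ]
[array([507.70874765, -86.44769734,  12.        ]), array([424.13744483, -76.49195332,  12.        ]), array([ 391.46117725, -344.86189252,   12.        ])]
[[395.36924472 154.30616923]
 [565.61529346 153.06971499]]
```

Emit:
jog_arm:
  slide:
    - [0,0,-0.1]
    - [0,0,0]
    - [0,0,0]
  twist:
    - [0,0,-0.04]
    - [0,0,-0.04]
    - [0,0,-0.0412]
  gripper: [1,1,1]

```text
t: 0.6
eef_pos: [241.9, 604.0, 236.8]
orientation: [-0.003, 1.0, 0.001, 0.001]
wrist_force: [-0.4, 1.1, -0.9]
opening: 93.9
grasp_force: 0.0
```

Emit:
jog_arm:
  slide:
    - [-0.057,-0.14,0]
    - [-0.057,-0.14,0]
    - [-0.057,-0.14,0]
    - [-0.057,-0.14,0]
    - [-0.057,-0.14,0]
    - [-0.057,-0.14,0]
    - [-0.057,-0.14,0]
    - [-0.057,-0.14,0]
    - [-0.057,-0.14,0]
    - [-0.057,-0.14,0]
  twist:
    - [0,0,0]
    - [0,0,0]
    - [0,0,0]
    - [0,0,0]
    - [0,0,0]
    - [0,0,0]
    - [0,0,0]
    - [0,0,0]
    - [0,0,0]
    - [0,0,0]
  gripper: [1,1,1,1,1,1,1,1,1,1]

```text
t: 1.6
eef_pos: [412.9, 181.7, 235.7]
orientation: [-0.0, 1.0, 0.0, 0.0]
wrist_force: [0.9, 0.4, 0.8]
opening: 94.1
grasp_force: 0.0
```

Emit:
jog_arm:
  slide:
    - [-0.018,-0.147,0]
    - [-0.018,-0.147,0]
    - [-0.018,-0.147,0]
    - [-0.018,-0.147,0]
    - [-0.018,-0.147,0]
    - [-0.018,-0.147,0]
    - [-0.018,-0.147,0]
    - [-0.018,-0.147,0]
    - [-0.018,-0.147,0]
    - [0,0,0]
  twist:
    - [0,0,0]
    - [0,0,0]
    - [0,0,0]
    - [0,0,0]
    - [0,0,0]
    - [0,0,0]
    - [0,0,0]
    - [0,0,0]
    - [0,0,0]
    - [0,0,0]
  gripper: [1,1,1,1,1,1,1,1,1,1]

```text
t: 2.6
eef_pos: [461.1, -217.7, 235.4]
orientation: [0.003, 1.0, -0.0, -0.0]
wrist_force: [-0.9, -0.1, -0.4]
opening: 93.9
grasp_force: 0.0
```

Emit:
jog_arm:
  slide:
    - [-0.015,-0.14,0]
    - [0,0,0]
    - [0,0,0.108]
    - [0,0,0.108]
    - [0,0,0.108]
    - [0,0,0.108]
    - [0,0,0]
  twist:
    - [0,0,0]
    - [0,0,0]
    - [0,0,0]
    - [0,0,0]
    - [0,0,0]
    - [0,0,0]
    - [0,0,0]
  gripper: [1,1,1,1,1,1,1]

```text
t: 3.3
eef_pos: [462.8, -251.8, 101.3]
orientation: [-0.0, 1.0, 0.003, -0.004]
wrist_force: [-0.9, 0.1, 0.2]
opening: 93.8
grasp_force: 0.0
```

Run:
```python
from h import *
s=bot.get_state();print(s["eef_pos"],s["wrist_force"])
S,T=grab("scene"),grab("top")
c1=cv2.resize(S[0][225:415,305:475],None,fx=3,fy=3,interpolation=3)
c2=cv2.resize(T[0][190:270,415:510],None,fx=4,fy=4,interpolation=3)
o=np.zeros((570,800,3),np.uint8);o[:570,:510]=c1;o[:320,510:]=c2[:,:290]
cv2.imwrite("pics/g1.png",o[:,:,::-1])
```

```text
[ 462.7985031  -251.76295508  101.34650526] [-0.85155048  0.0666      0.22943457]
```

View pics/g1.png

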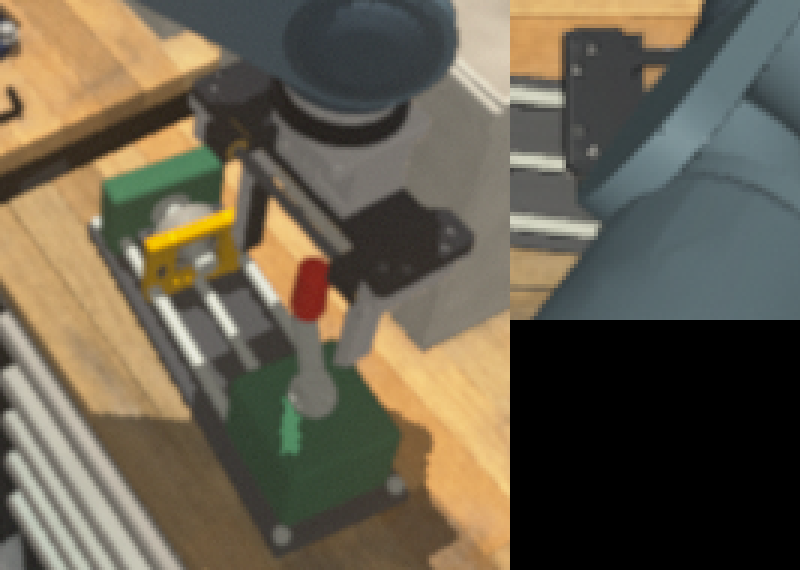

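Knob at crop (310,290) lies between the open fingers (250,210 and 360,320). A few mm of correction is needed before closing.

Emit:
jog_arm:
  slide:
    - [-0.009,-0.027,-0.012]
    - [0,0,0]
    - [0,0,0]
  twist:
    - [0,0,0]
    - [0,0,0]
    - [0,0,0]
  gripper: [1,1,1]

```text
t: 3.7
eef_pos: [469.3, -264.6, 111.3]
orientation: [0.0, 1.0, -0.001, 0.001]
wrist_force: [-1.0, -0.6, -0.7]
opening: 94.1
grasp_force: 0.0
```

Emit:
jog_arm:
  slide:
    - [0,0,0]
    - [0,0,0]
    - [0,0,0]
  twist:
    - [0,0,0]
    - [0,0,0]
    - [0,0,0]
  gripper: [1,1,1]

```text
t: 4.0
eef_pos: [468.3, -263.5, 109.5]
orientation: [0.0, 1.0, 0.0, -0.0]
wrist_force: [0.5, -0.4, 0.7]
opening: 94.2
grasp_force: 0.0
```

Emit:
jog_arm:
  slide:
    - [0.009,0.012,0.012]
    - [0,0,0]
    - [0,0,0]
    - [0,0,0]
  twist:
    - [0,0,0]
    - [0,0,0]
    - [0,0,0]
    - [0,0,0]
  gripper: [1,1,1,1]

```text
t: 4.4
eef_pos: [465.6, -259.9, 105.8]
orientation: [0.0, 1.0, 0.0, -0.0]
wrist_force: [0.4, -0.1, 1.0]
opening: 93.8
grasp_force: 0.0
```

Emit:
jog_arm:
  slide:
    - [0,0,0]
    - [0,0,0]
    - [0,0,0]
    - [0,0,0]
    - [0,0,0]
    - [0,0,0]
    - [0,0,0]
    - [0,0,0]
  twist:
    - [0,0,0]
    - [0,0,0]
    - [0,0,0]
    - [0,0,0]
    - [0,0,0]
    - [0,0,0]
    - [0,0,0]
    - [0,0,0]
  gripper: [-1,-1,-1,-1,-1,-1,-1,-1]

```text
t: 5.2
eef_pos: [465.7, -260.0, 105.9]
orientation: [0.0, 1.0, -0.0, 0.0]
wrist_force: [0.3, -0.4, 0.3]
opening: 33.3
grasp_force: 0.0
```

Emit:
jog_arm:
  slide:
    - [0,0,0]
    - [0,0,0]
    - [0,0,0]
    - [0,0,0]
  twist:
    - [0,0,0]
    - [0,0,0]
    - [0,0,0]
    - [0,0,0]
  gripper: [-1,-1,-1,-1]

```text
t: 5.6
eef_pos: [465.7, -259.7, 105.9]
orientation: [0.0, 1.0, 0.0, 0.0]
wrist_force: [-0.1, 0.9, -0.2]
opening: 21.5
grasp_force: 30.0
```

Run:
```python
import numpy as np
a=np.radians(57.6-15*np.arange(25));x=50*np.cos(a);y=50*np.sin(a)
for i in range(24):print(i+1,round(np.degrees(a[i+1]),1),round(-(x[i+1]-x[i])/300,4),round((y[i+1]-y[i])/300,4),"abs",(438.9+x[i+1]).round(1),(-302+y[i+1]).round(1))
```

```text
1 42.6 -0.0334 -0.0279 abs 475.7 -268.2
2 27.6 -0.025 -0.0356 abs 483.2 -278.8
3 12.6 -0.015 -0.0409 abs 487.7 -291.1
4 -2.4 -0.0039 -0.0433 abs 488.9 -304.1
5 -17.4 0.0075 -0.0429 abs 486.6 -317.0
6 -32.4 0.0183 -0.0395 abs 481.1 -328.8
7 -47.4 0.0279 -0.0334 abs 472.7 -338.8
8 -62.4 0.0356 -0.025 abs 462.1 -346.3
9 -77.4 0.0409 -0.015 abs 449.8 -350.8
10 -92.4 0.0433 -0.0039 abs 436.8 -352.0
11 -107.4 0.0429 0.0075 abs 423.9 -349.7
12 -122.4 0.0395 0.0183 abs 412.1 -344.2
13 -137.4 0.0334 0.0279 abs 402.1 -335.8
14 -152.4 0.025 0.0356 abs 394.6 -325.2
15 -167.4 0.015 0.0409 abs 390.1 -312.9
16 -182.4 0.0039 0.0433 abs 388.9 -299.9
17 -197.4 -0.0075 0.0429 abs 391.2 -287.0
18 -212.4 -0.0183 0.0395 abs 396.7 -275.2
19 -227.4 -0.0279 0.0334 abs 405.1 -265.2
20 -242.4 -0.0356 0.025 abs 415.7 -257.7
21 -257.4 -0.0409 0.015 abs 428.0 -253.2
22 -272.4 -0.0433 0.0039 abs 441.0 -252.0
23 -287.4 -0.0429 -0.0075 abs 453.9 -254.3
24 -302.4 -0.0395 -0.0183 abs 465.7 -259.8
```

Emit:
jog_arm:
  slide:
    - [-0.0334,-0.0279,0]
    - [0,0,0]
    - [-0.025,-0.0356,0]
    - [0,0,0]
    - [-0.015,-0.0409,0]
    - [0,0,0]
    - [0,0,0]
  twist:
    - [0,0,0]
    - [0,0,0]
    - [0,0,0]
    - [0,0,0]
    - [0,0,0]
    - [0,0,0]
    - [0,0,0]
  gripper: [-1,-1,-1,-1,-1,-1,-1]

```text
t: 6.3
eef_pos: [488.0, -291.7, 105.9]
orientation: [0.0, 1.0, -0.001, 0.001]
wrist_force: [3.4, -0.9, -0.8]
opening: 21.4
grasp_force: 30.0
```

Emit:
jog_arm:
  slide:
    - [-0.0039,-0.0433,0]
    - [0,0,0]
    - [0.0075,-0.0429,0]
    - [0,0,0]
    - [0.0183,-0.0395,0]
    - [0,0,0]
    - [0.0279,-0.0334,0]
  twist:
    - [0,0,0]
    - [0,0,0]
    - [0,0,0]
    - [0,0,0]
    - [0,0,0]
    - [0,0,0]
    - [0,0,0]
  gripper: [-1,-1,-1,-1,-1,-1,-1]

```text
t: 7.0
eef_pos: [473.7, -338.2, 106.0]
orientation: [-0.0, 1.0, -0.0, 0.001]
wrist_force: [3.4, 2.1, 0.2]
opening: 21.4
grasp_force: 30.0
```

Emit:
jog_arm:
  slide:
    - [0.0356,-0.025,0]
    - [0,0,0]
    - [0.0409,-0.015,0]
    - [0,0,0]
    - [0.0433,-0.0039,0]
    - [0,0,0]
    - [0.0429,0.0075,0]
    - [0,0,0]
    - [0.0395,0.0183,0]
  twist:
    - [0,0,0]
    - [0,0,0]
    - [0,0,0]
    - [0,0,0]
    - [0,0,0]
    - [0,0,0]
    - [0,0,0]
    - [0,0,0]
    - [0,0,0]
  gripper: [-1,-1,-1,-1,-1,-1,-1,-1,-1]

```text
t: 7.9
eef_pos: [412.7, -344.6, 105.8]
orientation: [0.0, 1.0, -0.0, 0.001]
wrist_force: [5.6, 0.4, -0.9]
opening: 21.7
grasp_force: 30.0
```

Run:
```python
from h import *
s=bot.get_state();p=s["eef_pos"];f=s["wrist_force"]
d=p[:2]-[438.9,-302];r=np.hypot(*d);u=d/r;print(p,f,"r",r,np.degrees(np.arctan2(d[1],d[0])),"Frad",f[:2]@u,"Ftan",f[:2]@[u[1],-u[0]])
```

```text
[ 412.73384661 -344.59933528  105.8375255 ] [ 5.59800213  0.39732976 -0.87624122] r 49.99370909562503 -121.55984930058781 Frad -3.26849455728075 Ftan -4.562065549608652
```

Emit:
jog_arm:
  slide:
    - [0.0334,0.0279,0]
    - [0,0,0]
    - [0.025,0.0356,0]
    - [0,0,0]
    - [0.015,0.0409,0]
    - [0,0,0]
    - [0.0039,0.0433,0]
    - [0,0,0]
    - [-0.0075,0.0429,0]
  twist:
    - [0,0,0]
    - [0,0,0]
    - [0,0,0]
    - [0,0,0]
    - [0,0,0]
    - [0,0,0]
    - [0,0,0]
    - [0,0,0]
    - [0,0,0]
  gripper: [-1,-1,-1,-1,-1,-1,-1,-1,-1]

```text
t: 8.8
eef_pos: [391.1, -288.0, 105.9]
orientation: [0.0, 1.0, -0.001, -0.0]
wrist_force: [4.6, -5.7, -4.3]
opening: 21.7
grasp_force: 30.0
```

```bash
cat > st.py <<'E'
from h import *
s=bot.get_state();p=s["eef_pos"];f=s["wrist_force"]
d=p[:2]-[438.9,-302];r=np.hypot(*d);u=d/r;print(p,f,"r",r,np.degrees(np.arctan2(d[1],d[0])),"Frad",f[:2]@u,"Ftan",f[:2]@[u[1],-u[0]])
E
python3 st.py
```

```text
[ 391.05530859 -287.98741865  105.9240453 ] [ 4.6083437  -5.74178102 -4.28035176] r 49.854457499889264 163.67593717090278 Frad -6.036410207861564 Ftan -4.215048377397251
```

Emit:
jog_arm:
  slide:
    - [-0.0203,0.0395,0]
    - [0,0,0]
    - [-0.0279,0.0334,0]
    - [0,0,0]
    - [-0.0356,0.025,0]
  twist:
    - [0,0,0]
    - [0,0,0]
    - [0,0,0]
    - [0,0,0]
    - [0,0,0]
  gripper: [-1,-1,-1,-1,-1]

```text
t: 9.3
eef_pos: [415.6, -257.9, 105.9]
orientation: [0.0, 1.0, 0.0, -0.001]
wrist_force: [-1.5, -4.4, -1.5]
opening: 21.5
grasp_force: 30.0
```

```bash
python3 st.py
```

```text
[ 415.61695168 -257.9215482   105.8736746 ] [-1.54998058 -4.37342515 -1.47712642] r 49.84987715048701 117.84383746927816 Frad -3.1431479014499235 Ftan -3.4131962446269934
```

Emit:
jog_arm:
  slide:
    - [-0.0409,0.013,0]
    - [0,0,0]
    - [-0.0433,0.0039,0]
    - [0,0,0]
    - [-0.0429,-0.0075,0]
  twist:
    - [0,0,0]
    - [0,0,0]
    - [0,0,0]
    - [0,0,0]
    - [0,0,0]
  gripper: [-1,-1,-1,-1,-1]

```text
t: 9.8
eef_pos: [453.8, -254.2, 105.8]
orientation: [0.0, 1.0, 0.001, -0.001]
wrist_force: [-4.0, 1.0, 2.5]
opening: 21.5
grasp_force: 30.0
```

```bash
python3 st.py
python3 - <<'E'
from h import *
S=grab("scene")
cv2.imwrite("pics/g2.png",cv2.resize(S[0][265:385,325:455],None,fx=4,fy=4,interpolation=3)[:,:,::-1])
E
```

```text
[ 453.84297674 -254.21451803  105.80557476] [-3.95118403  1.01838607  2.46546921] r 50.06740298225719 72.63503767468781 Frad -0.20728819807564136 Ftan -4.075045644359908
```

View pics/g2.png

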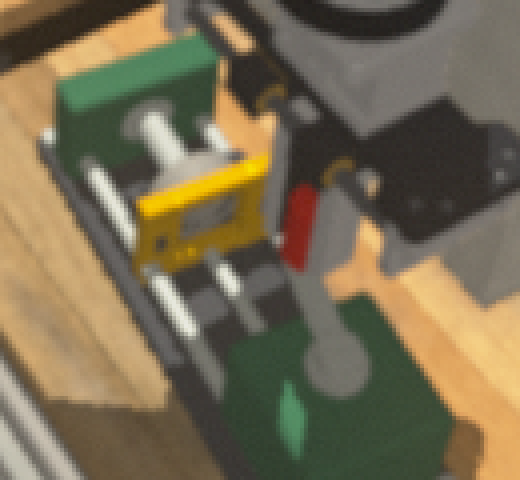

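The yoke has moved toward the gearbox, the shaft at about (160,140) now shows behind the bearing, and the bearing is still on it. I'll continue in 45° steps and watch the tangential force.

Emit:
jog_arm:
  slide:
    - [-0.0395,-0.0183,0]
    - [0,0,0]
    - [-0.0334,-0.0279,0]
    - [0,0,0]
    - [-0.025,-0.0356,0]
  twist:
    - [0,0,0]
    - [0,0,0]
    - [0,0,0]
    - [0,0,0]
    - [0,0,0]
  gripper: [-1,-1,-1,-1,-1]

```text
t: 10.35
eef_pos: [483.2, -278.3, 105.8]
orientation: [-0.0, 1.0, 0.001, -0.0]
wrist_force: [-3.2, 2.8, 3.4]
opening: 21.4
grasp_force: 30.0
```

```bash
python3 st.py
```

```text
[ 483.19516294 -278.2772365   105.78654816] [-3.20190363  2.79298512  3.38671018] r 50.24769614162808 28.171767265623004 Frad -1.503979752131887 Ftan -3.973788826018377
```

Emit:
jog_arm:
  slide:
    - [-0.015,-0.0409,0]
    - [0,0,0]
    - [-0.0039,-0.0433,0]
    - [0,0,0]
    - [0.0075,-0.0429,0]
  twist:
    - [0,0,0]
    - [0,0,0]
    - [0,0,0]
    - [0,0,0]
    - [0,0,0]
  gripper: [-1,-1,-1,-1,-1]

```text
t: 10.85
eef_pos: [487.0, -317.1, 105.8]
orientation: [-0.0, 1.0, 0.001, -0.0]
wrist_force: [-2.7, 3.9, 3.3]
opening: 21.2
grasp_force: 30.0
```

```bash
python3 st.py
```

```text
[ 487.01396654 -317.12556466  105.75594392] [-2.67505325  3.87009535  3.34811469] r 50.43546850178619 -17.451558478678184 Frad -3.7125619295574124 Ftan -2.8897113798212155
```

Emit:
jog_arm:
  slide:
    - [0.006,-0.013,0]
    - [0.007,-0.013,0]
    - [0.0075,-0.0125,0]
  twist:
    - [0,0,0]
    - [0,0,0]
    - [0,0,0]
  gripper: [-1,-1,-1]

```text
t: 11.15
eef_pos: [480.8, -329.9, 105.9]
orientation: [0.0, 1.0, -0.0, 0.0]
wrist_force: [-1.0, 0.3, 2.5]
opening: 21.4
grasp_force: 30.0
```

```bash
python3 st.py
python3 - <<'E'
from h import *
S=grab("scene")
cv2.imwrite("pics/g3.png",cv2.resize(S[0][265:385,325:455],None,fx=4,fy=4,interpolation=3)[:,:,::-1])
E
```

```text
[ 480.78769269 -329.93343948  105.87200225] [-1.00321862  0.32021148  2.54061164] r 50.3473518638053 -33.69793707575795 Frad -1.0123098676048248 Ftan 0.2901925554186073
```

View pics/g3.png

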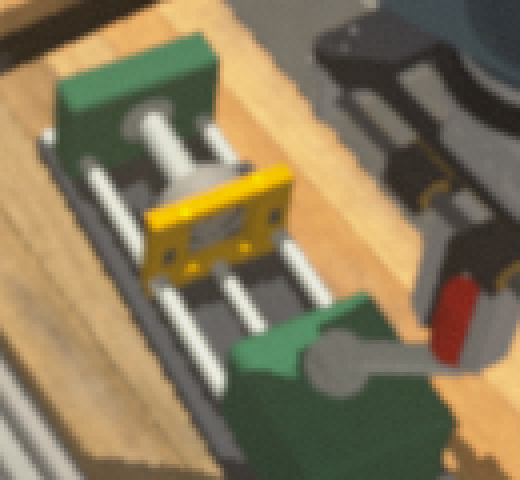

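Tangential force has fallen to about 0. The shaft (tip ~185,165) seems to end right at the bearing (~205,185). I'll take 30° more to confirm, which is well inside half a turn.

Emit:
jog_arm:
  slide:
    - [0.0279,-0.0324,0]
    - [0,0,0]
    - [0.0356,-0.025,0]
  twist:
    - [0,0,0]
    - [0,0,0]
    - [0,0,0]
  gripper: [-1,-1,-1]

```text
t: 11.5
eef_pos: [462.4, -346.4, 105.8]
orientation: [-0.001, 1.0, -0.0, 0.001]
wrist_force: [0.3, 0.8, 2.2]
opening: 21.5
grasp_force: 30.0
```

```bash
python3 st.py
```

```text
[ 462.37304807 -346.44608081  105.84368076] [0.30096555 0.77017902 2.17678031] r 50.263685553900096 -62.16038440204503 Frad -0.5404868335814745 Ftan -0.6258034594056536
```

Force stays at about 0.6 N in motion, against about 4 N before, so the bearing is off. I'll release and rise.

Emit:
jog_arm:
  slide:
    - [0,0,0]
    - [0,0,0]
    - [0,0,0]
    - [0,0,0]
    - [0,0,0]
    - [0,0,0]
    - [0,0,0]
    - [0,0,0]
  twist:
    - [0,0,0]
    - [0,0,0]
    - [0,0,0]
    - [0,0,0]
    - [0,0,0]
    - [0,0,0]
    - [0,0,0]
    - [0,0,0]
  gripper: [-1,-1,0,0,0,0,0,0]

```text
t: 12.3
eef_pos: [462.0, -346.4, 105.8]
orientation: [-0.0, 1.0, 0.0, -0.0]
wrist_force: [0.6, 0.3, -0.2]
opening: 47.0
grasp_force: 0.0
```

Emit:
jog_arm:
  slide:
    - [0,0,-0.05]
    - [0,0,-0.1]
    - [0,0,-0.1]
    - [0,0,-0.1]
    - [0,0,-0.1]
    - [0,0,-0.1]
    - [0,0,0]
    - [0,0,0]
  twist:
    - [0,0,0]
    - [0,0,0]
    - [0,0,0]
    - [0,0,0]
    - [0,0,0]
    - [0,0,0]
    - [0,0,0]
    - [0,0,0]
  gripper: [0,0,0,0,0,0,0,0]

```text
t: 13.1
eef_pos: [462.1, -346.7, 271.9]
orientation: [-0.0, 1.0, -0.001, 0.001]
wrist_force: [0.2, -0.3, -0.2]
opening: 47.3
grasp_force: 0.0
```

```bash
python3 st.py
python3 - <<'E'
from h import *
S=grab("scene")
cv2.imwrite("pics/g4.png",cv2.resize(S[0][225:415,305:475],None,fx=3,fy=3,interpolation=3)[:,:,::-1])
E
```

```text
[ 462.1426838  -346.66163838  271.87814192] [ 0.18166258 -0.31598878 -0.2070156 ] r 50.347634430870265 -62.50675662901611 Frad 0.36416611349093236 Ftan -0.015272243572220809
```

View pics/g4.png

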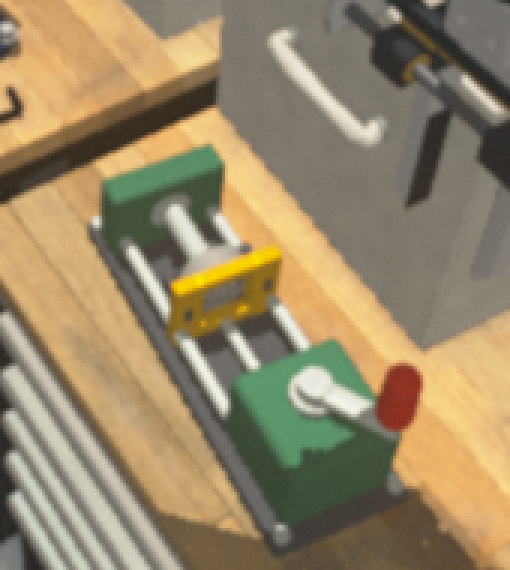

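The crank is released at about (400,395) and the gripper is clear. The bearing hides the shaft end in this view, so I'll check the gap from above.

Run:
```python
from h import *
T=grab("top")
cv2.imwrite("pics/g5.png",cv2.resize(T[0][195:265,360:480],None,fx=6,fy=6,interpolation=3)[:,:,::-1])
```

```text
(no output)
```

View pics/g5.png

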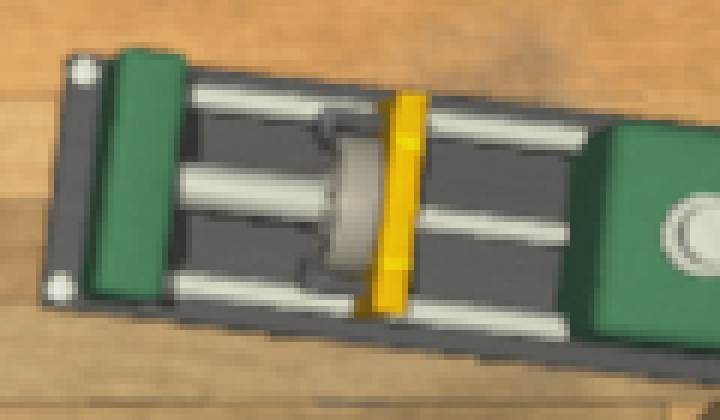

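Run:
```python
import cv2
g=cv2.cvtColor(cv2.imread("pics/g5.png"),cv2.COLOR_BGR2GRAY);r=cv2.cvtColor(cv2.imread("pics/top0.png"),cv2.COLOR_BGR2GRAY)[195:265,360:480]
for y in(180,186,192,198,204,210):print(y,g[y,270:396:6])
for y in(29,30,31,32,33):print(y,r[y,28:60])
```

```text
180 [186 182 179 176 175 172 167 162 153 148 133 132 162 170 165 163 162 159
 128 146 181]
186 [206 204 202 199 197 194 191 188 175 150 129 140 167 173 169 165 163 162
 133 147 184]
192 [213 212 210 209 208 207 206 205 191 143 113 154 179 179 174 169 165 166
 137 147 182]
198 [200 201 203 204 205 207 207 208 194 164 133 161 187 182 177 173 168 162
 134 153 184]
204 [178 182 186 189 192 192 194 195 176 164 146 156 184 179 176 172 167 154
 131 158 183]
210 [142 147 157 163 164 169 172 177 150 131 132 150 176 174 173 169 165 148
 131 162 183]
29 [ 85  93 160 193 190 187 184 181 178 141 137 167 161 158 154 153 144 123
 150 177 175 173 162 135 101  98  94  85  86  86  84  86]
30 [ 84  96 168 206 204 204 204 201 198 155 139 170 165 161 156 155 144 124
 153 177 174 172 152 143 153 140 108  87  87  87  86  86]
31 [ 80  89 157 195 198 201 204 206 199 153 138 171 168 164 159 156 139 130
 161 177 174 171 150 155 178 160 119  86  88  87  86  87]
32 [ 77  83 140 171 175 178 180 183 172 139 146 168 166 163 159 156 134 133
 164 175 172 172 149 161 192 177 132  96 100  91  87  88]
33 [ 75  79 119 144 147 152 156 159 152 140 153 163 163 159 157 154 128 136
 166 173 172 171 145 158 195 183 159 151 151 143 136 136]
```

```bash
python3 -c "
from bench import bot
print(bot.hand_in())"
```

```text
the job is handed in; nothing more can be done
None
```

I wound the bearing puller's crank about 1.33 turns clockwise, stopped roughly 30–50° past the point where the knob force dropped from about 4 N to under 1 N, let go, left the spare crank alone and handed the job in; the drop is my main evidence the bearing is off, because the gap at the shaft end was too small to see for certain.

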